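# Zero the comparator with a stylus, then take the gauge block out with tongs

### The job

The bench comparator is resting on its setting gauge block: press the small recessed orange zero button in the readout's front panel right home with the blue stylus, then lay the stylus back down on the bench. Then pick up the tongs, close them on the gauge block, draw it out towards you from under the probe without pushing the probe's spindle up, and finish while still holding it in the squeezed tongs, lifted a good 12 cm above the bench and clear of the comparator; nothing is put down at the end. Hand warmth spoils the block, so the gripper's fingers must not touch it, nor the comparator, and the bush, gear and ring beside it stay where they are.

Things in the scene. Friction and masses are not known exactly. Their poses are not given: they have to be found in the camera images.
- comparator: Fixed bench comparator. Origin under the anvil axis at bench level; x points from its front to its back, y to its left, z up. Grey base: x -40 to 110 mm, y -50 to 50, 22 high. Column (dia. 23, 204 high) at x 85. Arm and 30 mm wide probe clamp from 118 mm up over the anvil. White-fronted readout at its left: x -26 to 30, y 62 to 162, 98 mm high.
- anvil (a point): Centre of the top of the round steel anvil (52 mm dia., 30 mm above the bench), under the probe; axes as the comparator's.
- zero_hole (a point): Centre of the mouth of the round hole (12 mm wide) in the readout's upright front panel, 42 mm above the bench, 84 mm left of the anvil axis and 26 mm to its front. The 10 mm wide orange button sits 5 mm deep in it and moves along the comparator's +x (into the panel). Axes as the comparator's.
- zero_button (a joint): Travel of the sprung zero button: 0 out, 0.004 m fully home. It starts to move at 1.6 N, needs 3.2 N to be home and springs out by itself.
- spindle (a joint): Travel of the probe's sprung spindle: 0 while resting on the block (about 1 N), positive pushed up (to 0.008 m), -0.003 m fully down when nothing is under it. Steel ball tip of 8 mm dia., moving vertically above the anvil; the stem (8 mm dia.) begins 96 mm above the bench.
- block: Plain steel gauge block, 18 x 26 mm and 48 mm tall, about 0.17 kg, standing on end on the anvil. Its two 18 mm-apart sides face left and right of the comparator (within 6 degrees). Origin on its front (robot-side) face at half height; its y axis points up, its z axis to the comparator's back.
- block_center (a point): Centre of the gauge block, 24 mm above its underside (54 mm above the bench at the start).
- stylus: Loose stylus lying on the bench, 145 mm long, 25 g: square blue plastic handle 10 x 10 mm with a black end, then a slim steel nose 4.6 mm in diameter. x points along it to the tip, z up; handle from x = -78 to +10 mm, bare nose from +20 to +66 mm; origin at bench level under its axis.
- stylus_tip (a point): White tip of the stylus nose, on its axis (5 mm above its underside).
- tongs: Loose steel tongs lying flat on the bench, 0.08 kg: a bow at the back and two sprung legs with black handle grips and rubber jaws. x points to the jaws, z up; origin at bench level under the middle of the grips (grips x -32 to +32 mm, 22 mm high; bow ends at x = -90, jaws end at x = +104). Over both grips it is 45 mm wide when open.
- tongs_grip (a point): Middle between the two handle grips, 11 mm above the tongs' underside; squeeze here across the tongs' y axis.
- tongs_tip (a point): Middle between the rubber jaws (95 mm ahead of the grips, 8 mm above the underside). Jaws are 18 mm long, 15 mm high; the gap is 38 mm open and 18 mm when the grips are 36 mm wide over all (grips and jaws are then parallel).
- tongs_left (a joint): Closing angle of the left leg (the right leg mirrors it): 0 open, 0.059 rad with the jaws 18 mm apart, 0.105 shut. The spring needs about 5 N squeeze on the grips to start closing and 10 N at 0.059 rad; squeeze beyond that reaches the jaws at 0.44 to 1.
- bronze_bush: Loose bronze flanged bush, 34 mm dia., 29 mm high, standing right of the comparator. Leave it alone.
- spur_gear: Loose steel spur gear, 49 mm dia., 18 mm high, right of the comparator. Leave it alone.
- ring_gauge: Loose steel ring, 50 mm dia., 16 mm high, right of the comparator. Leave it alone.

How it is judged:
On the way, in this order (a step that is already met when the one before it is completed fails the run):
1. the zero button is pushed home with the stylus (value of joint zero_button above 0.003 m and contact force between stylus and comparator above 0.5 N and contact force between the fingers and stylus above 0.5 N), for 0.1 s.
2. the stylus lies on the bench again, let go (height (world z) of stylus below 0.012 m and height (world z) of stylus_tip below 0.02 m and contact force between the fingers and stylus below 0.05 N and linear speed of stylus below 0.02 m/s), for 0.2 s.
3. the tongs are closed on the block while it stands on the anvil (contact force between tongs and block above 1.5 N and contact force between the fingers and tongs above 3 N and value of joint tongs_left above 0.04 rad and horizontal distance between block_center and anvil below 0.02 m), for 0.1 s.
At the end, for the whole second after the job is handed in: The block is held still in the squeezed tongs alone, its centre over 12 cm above the bench, at least 7 cm from the anvil axis and 5 cm to its front; block and tongs touch neither comparator nor bench; the stylus lies released flat on the bench and the button is out (height (world z) of block_center above 0.12 m and horizontal distance between block_center and anvil above 0.07 m and x of block_center in the frame of comparator below -0.05 m and contact force between tongs and block above 1.5 N and contact force between the fingers and tongs above 3 N and contact force between the fingers and block below 0.1 N and contact force between each of block, tongs and comparator below 0.1 N and height (world z) of tongs above 0.06 m and linear speed of block below 0.03 m/s and value of joint zero_button below 0.0015 m and height (world z) of stylus below 0.012 m and height (world z) of stylus_tip below 0.02 m and contact force between the fingers and stylus below 0.05 N); the arm keeps its last pose, push and grip.
It fails at once if the gripper's fingers touch the gauge block (contact force between the fingers and block above 0.3 N).
It fails at once if the gripper's fingers knock the comparator (contact force between the fingers and comparator above 2 N).
It fails at once if the probe's spindle is pushed up more than 3 mm (value of joint spindle above 0.003 m).
It fails at once if the bush, gear or ring is moved more than 15 mm (distance of any of bronze_bush, spur_gear, ring_gauge from where it was at the start of the episode above 0.015 m).
It also fails if it takes over 64 s, if anything falls off the work surface, if the arm or the gripper's body presses on something with over 40 N, if the wrist force passes 120 N, or if a joint passes its speed limit or range.

### The arm

A 6-joint arm with a two-finger parallel gripper is mounted at the origin on a cart in front of the work surface, level with it; the furniture and walls round the work are solid. World frame = base frame: x ahead of the robot, y to its left, z up, the work surface at z = 0. Lengths are in m, angles in rad, forces in N, time in s.
With the tool pointing down it reaches from about 0.325 to 0.775 m from the base axis. Payload 5.5 kg.
Tool frame: the origin (TCP) lies midway between the tips of the shut fingers; the grasp point (between the pads) lies 19 mm behind it; z points along the fingers, y is the direction in which the jaws open and shut (so a half turn about z gives the same grasp; the last joint's range is limited). The gripper opens to 88 mm and grips with 3 to 60 N. Pads are 20 mm wide; open, the fingers measure 115 mm over their backs; the gripper's body (75 mm by 178 mm) begins 61 mm behind the grasp point.
Start: joints at [1.167, 0.091, 1.231, -0, 1.82, -0.057], TCP at [0.204, 0.564, 0.223] pointing down, gripper open.
Joint ranges: [-2.87, 2.87], [-0.86, 2.18], [0.17, 2.46], [-1.51, 4.65], [0.06, 2.69], [-2.65, 2.65]. Speed limits (rad/s): [2.57, 2.57, 3.01, 3.14, 3.14, 3.14].

### API

Orientations are given as a rotation vector (axis times angle).
In Python, from bench import env, solve_ik, viewer, spotter, telemetry gives the robot as it stands. The module is installed in compiled form; this text tells all that it offers. Calls block until the motion is done:
- env.goto(position, orientation): joint-space move of the TCP to a pose.
- env.servo_line(position, attitude=None, velocity=0.15): straight line of the TCP; attitude=None keeps the orientation; velocity is the mean speed in m/s.
- env.move_j(angles): joint-space move.
- env.ungrasp() and env.grab(grasp_force=None): open the fingers fully, or close them until they stop; grasp_force is the grip in N (None keeps the last).
- env.dwell(seconds).
- solve_ik(position, orientation): joint angles nearest the present ones, or None.
- viewer.capture(name): name is "scene" or "top"; returns (picture, depth): 420x560x3 uint8, blue, green, red; 420x560 float32, m along the optical axis (not along the pixel's ray), 0 where there is no reading.
- viewer.calibration(name): a dict with "K" (3x3 intrinsics, pixels), "D" ([k1, k2, p1, p2, k3] as OpenCV has them; the pictures are not rectified), "R" (3x3) and "t" (3): a world point X has camera coordinates R X + t. Camera axes: x right, y down, z forward; pixel columns grow to the right and rows downward; lengths in m; the calibration is good to about 2 mm. A picture is of the moment at which its call begins. calibration takes no time and is no camera call.
A pose or a line that the arm cannot do raises env.Unreachable and nothing moves.
- env.close_job(): hands the job in, once; it reports no verdict.
Trained networks look in the newest picture that a camera, given by its name, has taken for a name from the list of things; names that differ only in an ending like _2 or _b are one class to them, and where a whole thing is asked for, a point or a joint stands for the part that bears it (a point fixed in the world has none). Each returns a list of dicts, best first, with "score" (0 to 1); they miss things now and then, are a little off and sometimes report something else, mostly with a low value. They report only what shows in the picture. A call takes as long as a camera call.
- spotter.search_frame(camera, query): "at" ([x, y, z] in m, in the coordinates of the camera as it stood for that picture, good to about 4 mm: the middle of the surface that is visible of it).
- spotter.mark_of(camera, query): "at" ([x, y, z] in m, in the coordinates of the camera as it stood for that picture, good to about 4 mm: a listed point, or the origin of a listed thing).
Readings, each from a call of its own:
- telemetry.get_t(): time.
- telemetry.get_qpos(): joint angles.
- telemetry.get_joint_vel(): joint speeds.
- telemetry.get_tau(): joint torques, N m.
- telemetry.get_eef_pos(): TCP position.
- telemetry.get_ee_rot(): TCP orientation.
- telemetry.get_contact_force(): force on the tool from outside, world axes, zero at the start.
- telemetry.get_torque(): the same for the moment, N m.
- telemetry.get_gripper_width(): finger opening in m.
Only numpy, scipy, OpenCV 4.12 (cv2) and the standard library are available. Lean on these libraries where they do the work, as an engineer would, in place of code of your own. Each camera call takes 0.05 s, during which the arm holds its last target.

## Working session

There is one attempt and no reset: what is moved stays moved. The work goes in short steps, each a Python script; the robot and the scene stay as the last script left them, time stands still between calls to the robot, and variables do not carry over. Pictures are saved under pics/ and viewed, and the job is handed in when it is done.

```bash
mkdir -p pics; ls
cat > h.py <<'E'
import numpy as np, cv2
from bench import env, solve_ik, viewer, spotter, telemetry
from scipy.spatial.transform import Rotation as Rn
def cap(n,f=None):
    im,d=viewer.capture(n)
    if f: cv2.imwrite('pics/'+f,im)
    return im,d
def w(n,p):
    c=viewer.calibration(n); return np.array(c['R']).T@(np.array(p)-np.array(c['t']))
def mark(n,q,k=3):
    r=spotter.mark_of(n,q); return [(round(x['score'],2),w(n,x['at']).round(4).tolist()) for x in r[:k]]
def proj(n,P):
    c=viewer.calibration(n); r,_=cv2.Rodrigues(np.array(c['R'])); 
    return cv2.projectPoints(np.array(P,float).reshape(-1,1,3),r,np.array(c['t'],float),np.array(c['K']),np.array(c['D']))[0].reshape(-1,2)
def cloud(n,d):
    c=viewer.calibration(n);K=np.array(c['K']);h,ww=d.shape
    u,v=np.meshgrid(np.arange(ww),np.arange(h))
    p=cv2.undistortPoints(np.stack([u,v],-1).reshape(-1,1,2).astype(np.float64),K,np.array(c['D'])).reshape(h,ww,2)
    X=np.dstack([p*d[...,None],d]); return (X-np.array(c['t']))@np.array(c['R'])
def rv(R): return Rn.from_matrix(R).as_rotvec()
def att(z,y):
    z=np.array(z,float);z/=np.linalg.norm(z);y=np.array(y,float);y-=z*(y@z);y/=np.linalg.norm(y)
    return rv(np.column_stack([np.cross(y,z),y,z]))
E
python3 - <<'E'
from h import *
print(telemetry.get_t(), telemetry.get_ee_rot())
for n in('scene','top'):
    im,d=cap(n,n+'0.png'); c=viewer.calibration(n); print(n,w(n,[0,0,0]),np.array(c['R'])[2])
    for q in ['comparator','anvil','zero_hole','block','block_center','stylus','stylus_tip','tongs','tongs_grip','tongs_tip','bronze_bush','spur_gear','ring_gauge']: print(q,mark(n,q,2))
    np.save(n+'0.npy',d)
print(telemetry.get_t())
E
```

```text
pics
0.0 [-5.41909859e-01 -3.09405969e+00  2.92557118e-03]
scene [ 0.05979449 -0.73896383  0.85575172] [ 0.42505177  0.60482023 -0.67344153]
comparator [(0.62, [0.6016, 0.0498, 0.0026])]
anvil [(0.85, [0.5999, 0.0449, 0.0314])]
zero_hole [(0.63, [0.5587, 0.1252, 0.0428])]
block [(0.71, [0.592, 0.0431, 0.0541]), (0.45, [0.5968, -0.0803, -0.0025])]
block_center [(0.6, [0.6046, 0.0432, 0.0523]), (0.46, [0.4638, 0.1585, 0.0052])]
stylus [(0.45, [0.4662, 0.1538, 0.0053])]
stylus_tip [(0.69, [0.5333, 0.1732, 0.0001]), (0.39, [0.6023, 0.0465, 0.0277])]
tongs [(0.61, [0.4545, -0.2992, -0.0025])]
tongs_grip []
tongs_tip [(0.92, [0.5562, -0.2894, 0.0055])]
bronze_bush [(0.65, [0.4535, -0.2981, 0.0098]), (0.47, [0.6423, -0.0389, 0.0036])]
spur_gear [(0.69, [0.5966, -0.0824, 0.0011]), (0.66, [0.562, 0.1252, 0.042])]
ring_gauge [(0.57, [0.7145, -0.0291, 0.0062]), (0.53, [0.5939, 0.0419, 0.0549])]
top [ 0.32457117 -0.04465346  1.07216283] [ 0.19767372  0.012037   -0.98019397]
comparator [(0.73, [0.6038, 0.0441, 0.0027]), (0.48, [0.5321, 0.1662, 0.0015])]
anvil [(0.7, [0.6034, 0.0438, 0.0304]), (0.52, [0.548, -0.2854, 0.0087])]
zero_hole [(0.96, [0.5639, 0.1251, 0.0425]), (0.46, [0.6033, 0.0463, 0.0021])]
block [(0.63, [0.5929, 0.0427, 0.051]), (0.4, [0.5981, -0.0805, 0.0032])]
block_center [(0.64, [0.6046, 0.0464, 0.0489])]
stylus [(0.67, [0.4622, 0.1591, 0.0015])]
stylus_tip [(0.71, [0.5304, 0.1685, 0.0024]), (0.42, [0.6461, -0.0405, -0.0004])]
tongs [(0.69, [0.4541, -0.2982, 0.0001])]
tongs_grip [(0.87, [0.4561, -0.299, 0.0069]), (0.7, [0.5297, 0.1671, 0.0036])]
tongs_tip [(0.64, [0.5497, -0.2911, 0.0093])]
bronze_bush [(0.72, [0.6437, -0.04, -0.0006])]
spur_gear [(0.63, [0.5972, -0.0805, 0.0037])]
ring_gauge [(0.73, [0.7143, -0.0289, 0.0008])]
1.4
```

View pics/scene0.png

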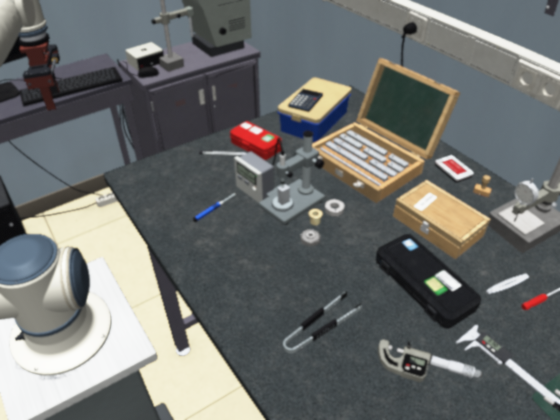

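View pics/top0.png

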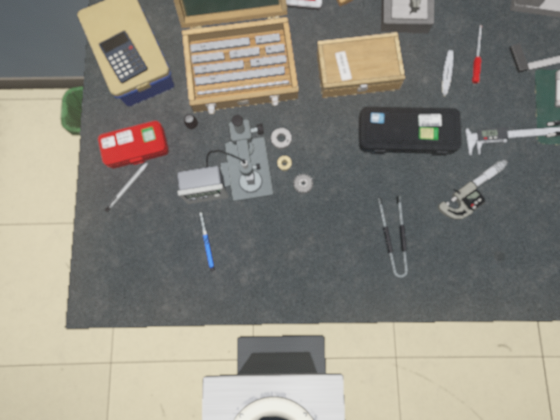

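The scene view shows the stylus at about (215,207), the comparator at (285,180), the tongs at (320,320), and the ring, bush and gear at (335,207), (316,215) and (310,236). The top view agrees with this. Next I refine the poses with depth and colour.

Run:
```python
from h import *
d=np.load('top0.npy'); im=cv2.imread('pics/top0.png'); P=cloud('top',d)
ds=np.load('scene0.npy'); ims=cv2.imread('pics/scene0.png'); Ps=cloud('scene',ds)
for nm,PP,I in(('top',P,im),('scene',Ps,ims)):
    hsv=cv2.cvtColor(I,cv2.COLOR_BGR2HSV)
    m=(hsv[...,0]>100)&(hsv[...,0]<125)&(hsv[...,1]>140)&(hsv[...,2]>90)
    X=PP[m]; X=X[(abs(X[:,0]-.46)<.1)&(abs(X[:,1]-.16)<.08)]
    c=X[:,:2].mean(0);u=np.linalg.svd(X[:,:2]-c)[2][0];u*=np.sign(u[0]); t=(X[:,:2]-c)@u
    print(nm,'stylus blue',len(X),c,np.degrees(np.arctan2(u[1],u[0])),t.min(),t.max(),X[:,2].mean())
    # readout
    near=lambda z0,z1,x0,x1,y0,y1:(PP[...,2]>z0)&(PP[...,2]<z1)&(PP[...,0]>x0)&(PP[...,0]<x1)&(PP[...,1]>y0)&(PP[...,1]<y1)
    Y=PP[near(.09,.107,.5,.68,.08,.24)]; 
    r=cv2.minAreaRect((Y[:,:2]*1000).astype(np.float32)); print('readout top',len(Y),r)
    Y=PP[near(.014,.03,.53,.75,-.03,.12)]; r=cv2.minAreaRect((Y[:,:2]*1000).astype(np.float32)); print('base top',len(Y),r)
    Y=PP[near(.006,.04,.3,.6,-.4,-.2)]; r=cv2.minAreaRect((Y[:,:2]*1000).astype(np.float32)); print('tongs',len(Y),r)
    Y=PP[near(-.01,.01,.35,.42,0,.1)]; print('bench',np.median(Y[:,2]))
def crop(I,x,y,ww,hh,s,f): cv2.imwrite('pics/'+f,cv2.resize(I[y:y+hh,x:x+ww],None,fx=s,fy=s,interpolation=cv2.INTER_CUBIC))
crop(im,160,100,160,120,5,'c1.png'); crop(ims,180,120,170,130,4.5,'c2.png')
```

```text
top stylus blue 110 [0.43078978 0.14784047] 11.772544672562878 -0.035146232513194466 0.04145642003725017 0.009491024290206838
readout top 1011 ((598.2332153320312, 158.3780517578125), (79.15828704833984, 100.0996322631836), 8.304537773132324)
base top 1913 ((647.8627319335938, 45.22023010253906), (181.32102966308594, 150.43910217285156), 0.6796035766601562)
tongs 550 ((446.9905090332031, -288.3561096191406), (293.8924560546875, 166.21063232421875), 1.3769731521606445)
bench 0.0001222633288115476
scene stylus blue 128 [0.43234294 0.14753845] 13.221530164697239 -0.03893052863694154 0.04756691381175701 0.007898134723309337
readout top 526 ((598.0743408203125, 157.47802734375), (82.57695007324219, 102.50379943847656), 9.544407844543457)
base top 1322 ((646.65966796875, 45.23780822753906), (179.23974609375, 150.5311279296875), 0.5546264052391052)
tongs 715 ((461.82574462890625, -298.6546630859375), (192.15921020507812, 50.991554260253906), 4.69903039932251)
bench 9.502049107568268e-05
```

```bash
cat > ov.py <<'E'
from h import *
def frame(o,yaw,L): 
    c,s=np.cos(yaw),np.sin(yaw); L=np.array(L,float); return np.c_[o[0]+c*L[:,0]-s*L[:,1],o[1]+s*L[:,0]+c*L[:,1],L[:,2]]
def box(x0,x1,y0,y1,z0,z1):
    v=[[x,y,z] for x in(x0,x1) for y in(y0,y1) for z in(z0,z1)]
    e=[(a,b) for a in range(8) for b in range(a) if bin(a^b).count('1')==1]; return np.array(v)/1000,e
def overlay(I,n,objs,roi,s,f):
    x,y,W,H=roi; J=cv2.resize(I[y:y+H,x:x+W],None,fx=s,fy=s,interpolation=cv2.INTER_CUBIC)
    for o,yaw,(v,e),col in objs:
        p=((proj(n,frame(o,yaw,v))-[x,y]+.5)*s).round().astype(int)
        for a,b in e: cv2.line(J,tuple(map(int,p[a])),tuple(map(int,p[b])),col,1,cv2.LINE_AA)
    cv2.imwrite('pics/'+f,J)
E
python3 - <<'E'
from ov import *
C=((.6025,.0445),np.radians(8.5));S=((.4635,.157),np.radians(10));T=((.4545,-.2985),np.radians(5))
objs=[C+(box(-40,110,-50,50,0,22),(0,255,0)),C+(box(-26,30,62,162,0,98),(0,255,255)),C+(box(-13,13,-9,9,30,78),(0,0,255)),S+(box(-78,10,-5,5,0,10),(0,255,0)),S+(box(20,66,-2,2,3,7),(0,255,0)),
T+(box(-32,32,-22.5,22.5,0,22),(0,255,0)),T+(box(-90,104,-1,1,0,15),(0,255,255))]
for n,r1,r2 in(('top',(160,110,130,160),(340,180,100,110)),('scene',(180,120,170,130),(270,270,110,90))):
    I=cv2.imread(f'pics/{n}0.png'); overlay(I,n,objs,r1,3.7 if n=='top' else 4.5,n+'_o1.png'); overlay(I,n,objs,r2,5,n+'_o2.png')
E
```

```text
(no output)
```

View pics/top_o1.png

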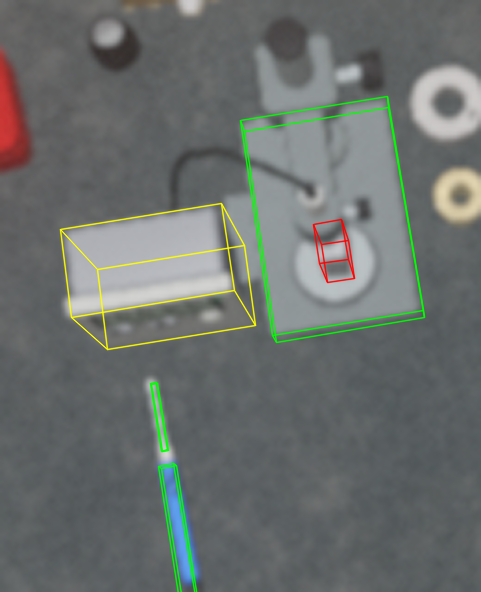

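View pics/scene_o1.png

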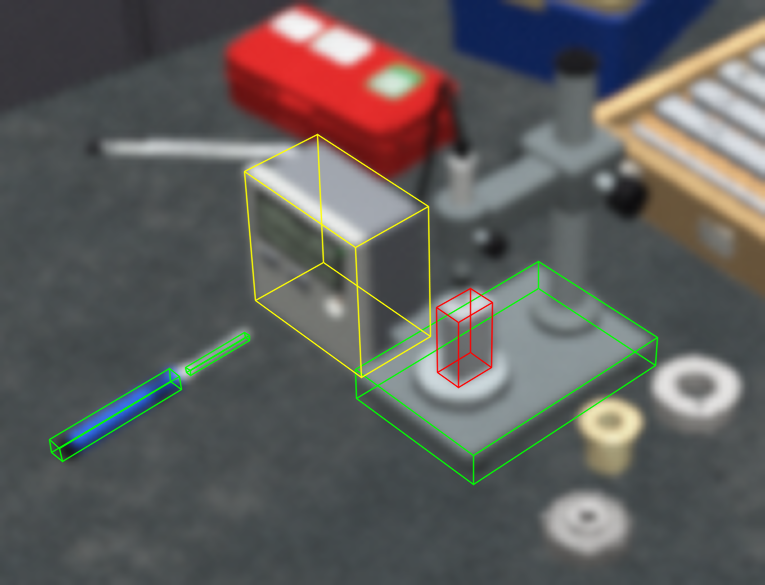

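View pics/top_o2.png

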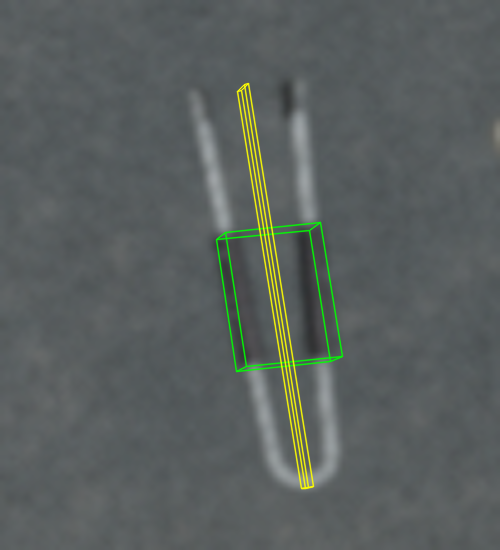

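View pics/scene_o2.png

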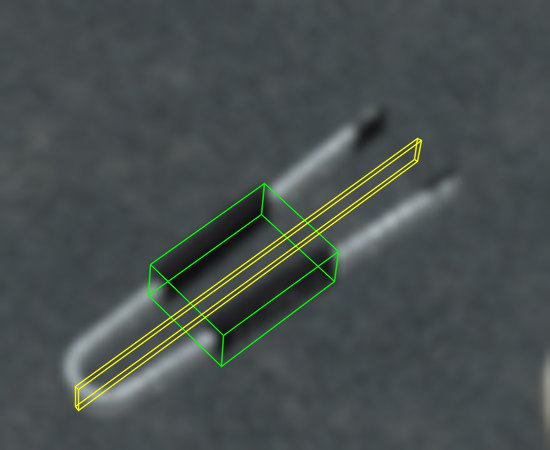

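Model outlines fit both views well: comparator at about (0.6025, 0.0445) with yaw 8.5°, and tongs yaw about 4.6°. The blue pixels and the tip put the stylus at about 12.5°. Now I pick up the stylus.

Run:
```python
from h import *
S=np.array([.467,.1563]);a=np.radians(12.5);u=np.array([np.cos(a),np.sin(a)])
g=S-.022*u
best=None
for s in(1,-1):
    o=att([0,0,-1],[-s*u[1],s*u[0],0]); q=solve_ik([*g,.06],o); print(s,q)
    if q is not None:
        c=abs(np.array(q)-telemetry.get_qpos()).max()
        if best is None or c<best[0]: best=(c,s,o)
s,o=best[1:]; print('s',s)
env.goto([*g,.06],o); env.servo_line([*g,.004],o,.1)
print(telemetry.get_eef_pos(),telemetry.get_contact_force())
env.grab(40); print(telemetry.get_gripper_width())
env.servo_line([*g,.043],o,.1); print(telemetry.get_contact_force(),telemetry.get_eef_pos())
for n in('scene','top'):
    im,d=cap(n,n+'1.png'); print(mark(n,'stylus_tip'),mark(n,'stylus'),mark(n,'zero_hole'))
    x,y,W,H=(180,120,170,130) if n=='scene' else (150,130,140,130)
    cv2.imwrite(f'pics/{n}1c.png',cv2.resize(im[y:y+H,x:x+W],None,fx=4.5,fy=4.5,interpolation=cv2.INTER_CUBIC))
print(telemetry.get_t())
```

```text
1 [ 0.25554827 -0.23473934  1.82946847  0.          1.54686352 -1.53341422]
-1 [ 2.55548267e-01 -2.34739341e-01  1.82946847e+00 -8.88178420e-16
  1.54686352e+00  1.60817844e+00]
s 1
[0.44578119 0.15167741 0.0043972 ] [ 0.11997615 -0.27114342  0.92244629]
0.009592289501501806
[-0.22820335  0.86038566  0.04005443] [0.4456031  0.15156808 0.04305576]
[(0.74, [0.4562, -0.2992, 0.0105])] [(0.46, [0.4633, 0.1528, 0.0425])] [(0.67, [0.5626, 0.1225, 0.0431])]
[] [] [(0.81, [0.565, 0.123, 0.04])]
6.0667
```

View pics/scene1c.png

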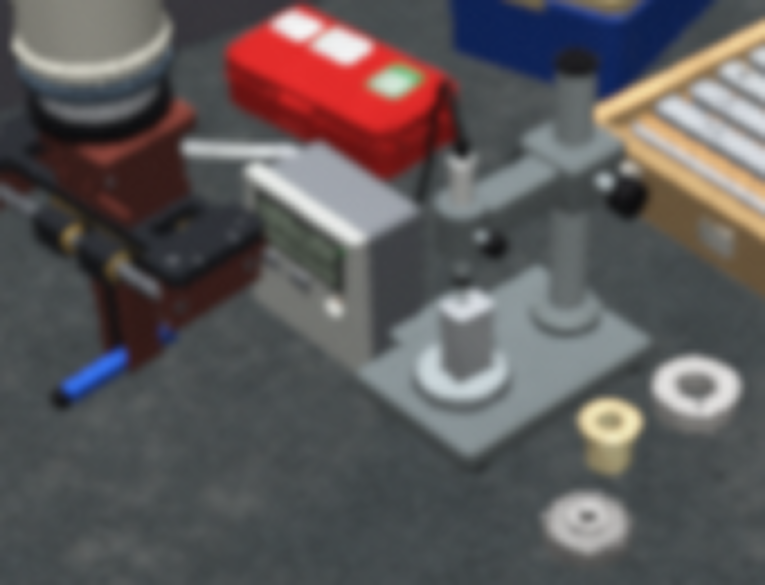

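View pics/top1c.png

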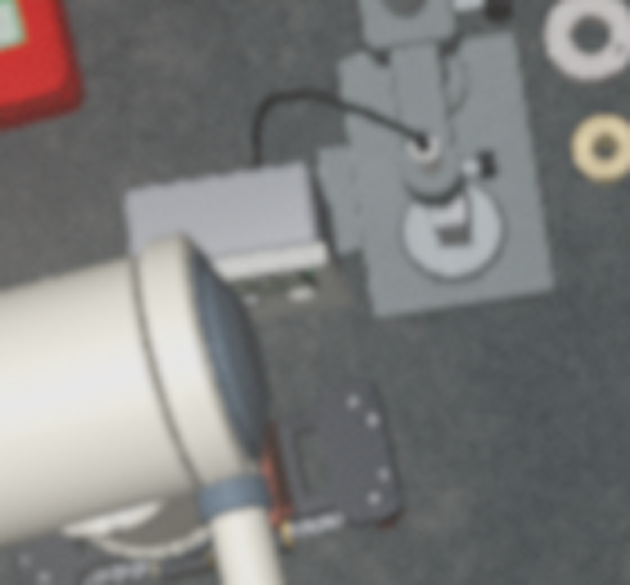

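The stylus is held level in the fingers at (130,350) and its tip is hidden behind them. I check the bright spot on the panel at crop (335,307) against the expected hole position.

Run:
```python
from h import *
for n,r in(('scene',(230,150,55,50)),('top',(170,165,70,45))):
    im=cv2.imread(f'pics/{n}0.png'); x,y,W,H=r; s=10
    J=cv2.resize(im[y:y+H,x:x+W],None,fx=s,fy=s,interpolation=cv2.INTER_CUBIC)
    a=np.radians(8.5);h=np.array([.564,.1238,.042]); lat=np.array([-np.sin(a),np.cos(a),0])
    ring=[h+.006*(np.cos(t)*lat+np.sin(t)*np.array([0,0,1])) for t in np.linspace(0,2*np.pi,24,endpoint=False)]
    for p in proj(n,ring): cv2.circle(J,tuple(((p-[x,y]+.5)*s).astype(int).tolist()),2,(0,255,0),-1)
    print(n,proj(n,[h])); cv2.imwrite(f'pics/{n}_h.png',J)
```

```text
scene [[253.56588924 187.42365493]]
top [[216.9664893  195.06568819]]
```

View pics/scene_h.png

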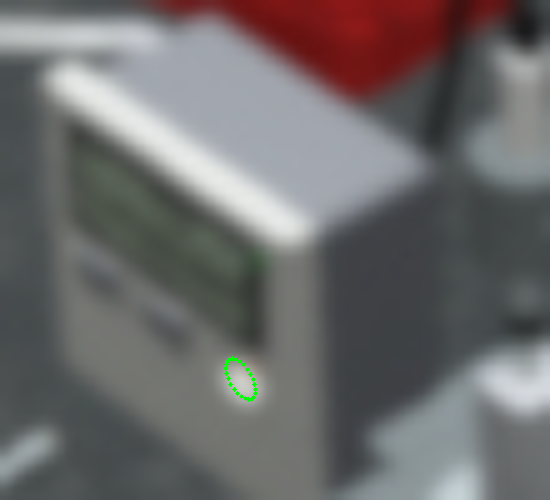

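View pics/top_h.png

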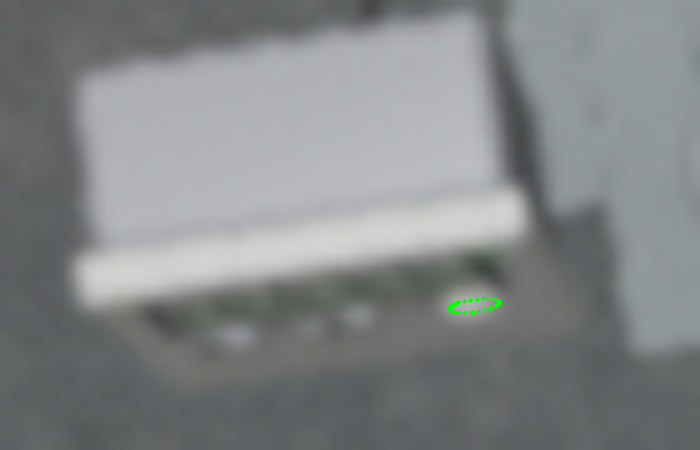

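The white bezel lies within half a pixel of the prediction in both views. Next I press, watching the force.

Run:
```python
from h import *
a=np.radians(8.5);u=np.array([np.cos(a),np.sin(a),0]);o=att([0,0,-1],[-u[1],u[0],0])
h=np.array([.564,.1238,.0412])
L=.088
P=lambda k:(h+u*(k-L))
env.servo_line(P(-.025),o,.1); env.dwell(.1)
im,d=cap('scene','scene2.png'); x,y,W,H=(180,120,170,130)
cv2.imwrite('pics/scene2c.png',cv2.resize(im[y:y+H,x:x+W],None,fx=4.5,fy=4.5,interpolation=cv2.INTER_CUBIC))
print(mark('scene','stylus_tip'),mark('scene','stylus'))
f0=np.array(telemetry.get_contact_force()); print(f0,telemetry.get_eef_pos(),telemetry.get_t())
for k in(-.008,-.002,.001,.003):
    env.servo_line(P(k),o,.05); f=np.array(telemetry.get_contact_force())-f0; print(k,f.round(2),(f@u).round(2))
    if -f@u>2.0: break
print(telemetry.get_t())
```

```text
[(0.47, [0.6052, 0.0426, 0.0508])] [(0.4, [0.4724, 0.1073, 0.0421])]
[ 0.33147407  0.1488249  -0.63923966] [0.45217623 0.10754645 0.04121042] 6.9167
-0.008 [-0.82 -0.48  0.25] -0.88
-0.002 [-0.3  -0.56  0.69] -0.38
0.001 [-0.15 -0.43  0.59] -0.21
0.003 [-1.05  0.06  0.93] -1.03
8.175
```

View pics/scene2c.png

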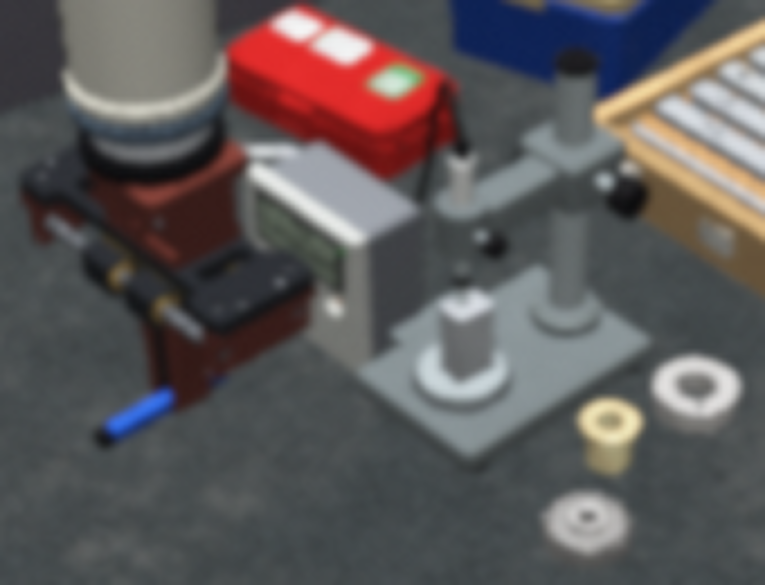

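The stylus handle is at (135,415), the nose is hidden by the gripper, and the bezel at (335,307) is clear. I keep pushing in 1.5 mm steps.

Run:
```python
from h import *
a=np.radians(8.5);u=np.array([np.cos(a),np.sin(a),0]);o=att([0,0,-1],[-u[1],u[0],0])
h=np.array([.564,.1238,.0412]); L=.088
f0=np.array([.331,.149,-.639])
for k in np.arange(.0045,.016,.0015):
    env.servo_line(h+u*(k-L),o,.03); env.dwell(.05)
    f=np.mean([np.array(telemetry.get_contact_force()) for _ in range(3)],0)-f0; p=(np.array(telemetry.get_eef_pos())-h)@u+L; print(round(k,4),f.round(2),(f@u).round(2),p.round(4),round(telemetry.get_gripper_width(),4))
    if -f@u>7: break
env.dwell(.2)
im,d=cap('scene','scene3.png'); x,y,W,H=(180,120,170,130)
cv2.imwrite('pics/scene3c.png',cv2.resize(im[y:y+H,x:x+W],None,fx=4.5,fy=4.5,interpolation=cv2.INTER_CUBIC))
print(telemetry.get_t(),telemetry.get_contact_force())
```

```text
0.0045 [-0.3  -0.3   0.85] -0.34 0.0045 0.0095
0.006 [-0.1   0.16 -0.09] -0.07 0.006 0.0091
0.0075 [-1.02 -1.18  0.84] -1.18 0.0072 0.0097
0.009 [-2.2  -1.47  0.43] -2.39 0.0088 0.0094
0.0105 [-3.48 -1.21  0.84] -3.62 0.0104 0.0092
0.012 [-5.22 -0.9   1.38] -5.3 0.0112 0.0093
0.0135 [-11.6   -1.36   2.18] -11.67 0.0115 0.0095
10.525 [-9.98055731 -2.23053109  0.75177522]
```

View pics/scene3c.png

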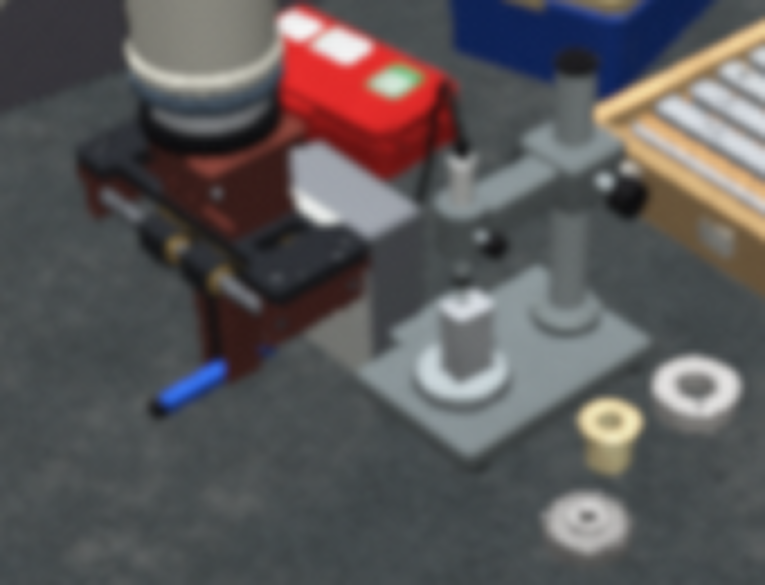

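The force rose from 1.2 N to 5 N over about 4 mm and then hit a hard stop, so the button is home. Now I back out, lay the stylus down and go for the tongs.

Run:
```python
from h import *
a=np.radians(8.5);u=np.array([np.cos(a),np.sin(a),0]);o=att([0,0,-1],[-u[1],u[0],0])
h=np.array([.564,.1238,.0412]); L=.088
env.servo_line(h+u*(-.03-L),o,.08)
g=np.array([.44,.150,.0])
env.servo_line(g+[0,0,.041],o,.15); env.servo_line(g+[0,0,.0115],o,.08)
env.servo_line(g+[0,0,.0045],o,.03); env.dwell(.1); print(telemetry.get_contact_force())
env.ungrasp(); env.dwell(.1); env.servo_line(g+[0,0,.10],o,.2)
a=np.radians(4.6);t=np.array([.4547,-.2985]); o=att([0,0,-1],[-np.sin(a),np.cos(a),0])
env.goto([*t,.10],o)
for n in('scene','top'):
    im,d=cap(n,n+'4.png')
    for q in('stylus','stylus_tip','tongs','tongs_grip','tongs_tip'): print(n,q,mark(n,q,2))
im=cv2.imread('pics/scene4.png');x,y,W,H=(180,120,170,130)
cv2.imwrite('pics/scene4c.png',cv2.resize(im[y:y+H,x:x+W],None,fx=4.5,fy=4.5,interpolation=cv2.INTER_CUBIC))
print(telemetry.get_t(),telemetry.get_eef_pos())
```

```text
[ 0.01532869  0.10263347 -0.5678374 ]
scene stylus [(0.67, [0.4574, 0.1545, 0.0074])]
scene stylus_tip [(0.61, [0.5289, 0.1644, 0.0043]), (0.5, [0.6035, 0.0412, 0.0541])]
scene tongs [(0.8, [0.4516, -0.2987, -0.0007])]
scene tongs_grip [(0.77, [0.4572, -0.3, 0.009]), (0.43, [0.5612, 0.1257, 0.0423])]
scene tongs_tip [(0.59, [0.5539, -0.2906, 0.0041]), (0.38, [0.527, 0.1645, 0.0013])]
top stylus [(0.56, [0.4591, 0.1502, 0.0025])]
top stylus_tip [(0.45, [0.5256, 0.1573, 0.0006])]
top tongs [(0.76, [0.4537, -0.3017, -0.0019])]
top tongs_grip [(0.73, [0.4536, -0.2994, 0.0088])]
top tongs_tip [(0.56, [0.548, -0.288, 0.0096])]
16.8833 [ 0.45473686 -0.29846803  0.10000776]
```

View pics/scene4c.png

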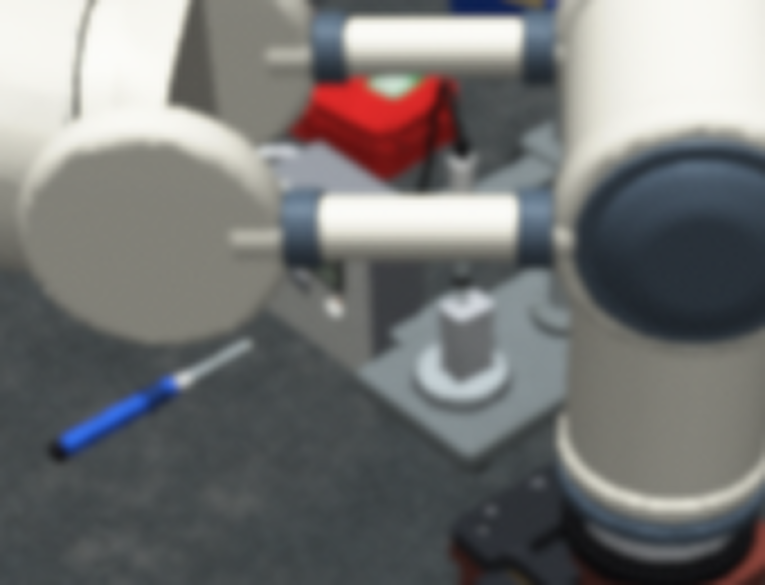

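View pics/scene4.png

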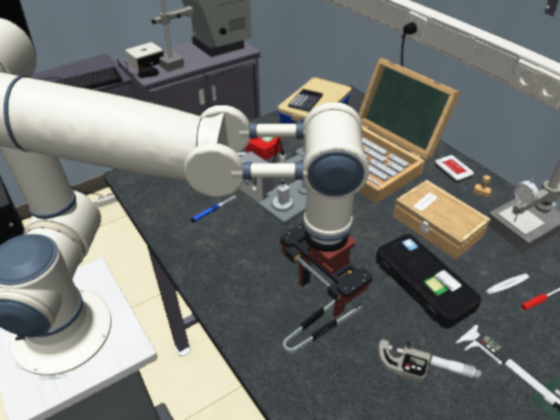

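The stylus lies flat on the bench at crop (155,400), and the fingers are above the tongs at about (325,320). I descend and grip the tongs lightly.

Run:
```python
from h import *
a=np.radians(4.6);t=np.array([.4547,-.2990]); o=att([0,0,-1],[-np.sin(a),np.cos(a),0])
env.servo_line([*t,.003],o,.1); print(telemetry.get_contact_force())
env.grab(4.5); print('w',telemetry.get_gripper_width())
env.servo_line([*t,.09],o,.08); print('w',telemetry.get_gripper_width(),telemetry.get_contact_force())
for n in('scene','top'):
    im,d=cap(n,n+'5.png')
    for q in('tongs','tongs_grip','tongs_tip'): print(n,q,mark(n,q,2))
print(telemetry.get_t(),telemetry.get_eef_pos())
im=cv2.imread('pics/scene5.png');x,y,W,H=(260,210,120,130)
cv2.imwrite('pics/scene5c.png',cv2.resize(im[y:y+H,x:x+W],None,fx=4.5,fy=4.5,interpolation=cv2.INTER_CUBIC))
```

```text
[ 0.2392951  -0.51637664 -0.2490457 ]
w 0.04561044105066841
w 0.04543569942195214 [ 0.17646882 -0.87856196 -0.96590776]
scene tongs [(0.89, [0.4553, -0.2991, 0.0843])]
scene tongs_grip []
scene tongs_tip []
top tongs [(0.69, [0.4556, -0.304, 0.09])]
top tongs_grip [(0.93, [0.4551, -0.3005, 0.0965])]
top tongs_tip [(0.7, [0.5483, -0.2895, 0.0957])]
20.3667 [ 0.45464934 -0.2989907   0.0898877 ]
```

View pics/scene5c.png

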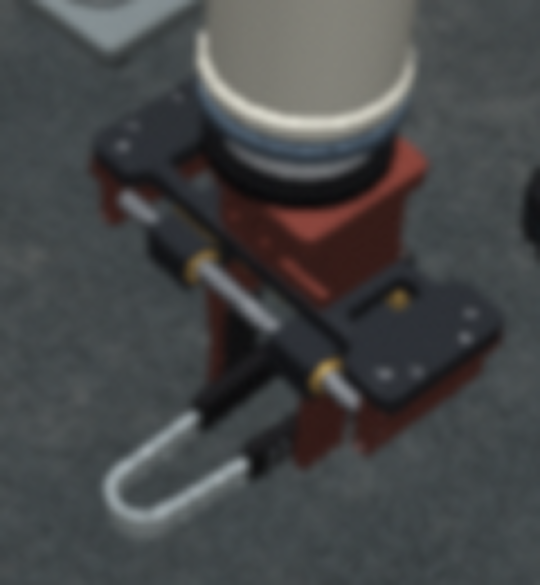

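View pics/top5.png

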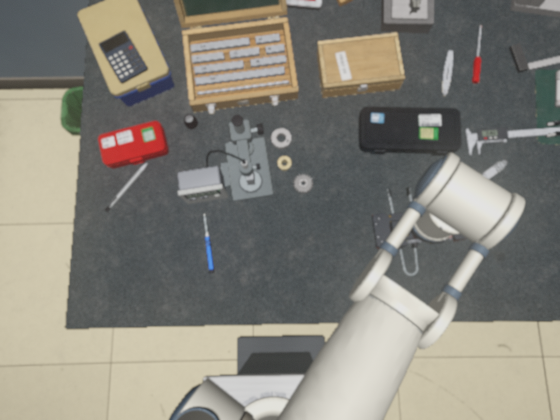

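The tongs are held level with the legs open (45.5 mm). Next I carry them to a position in front of the block and check before going in.

```bash
cat > b.py <<'E'
from h import *
a=np.radians(8.5);u=np.array([np.cos(a),np.sin(a),0]);o=att([0,0,-1],[-u[1],u[0],0])
lat=np.array([-u[1],u[0],0])
B=np.array([.6035,.0447,.0]); L=.095
P=lambda k,z:B+u*(k-L)+np.array([0,0,z])
E
python3 - <<'E'
from b import *
env.servo_line(P(-.07,.10),o,.2)
env.servo_line(P(-.07,.05),o,.1)
env.servo_line(P(-.05,.05),o,.08); env.dwell(.2)
for n in('scene','top'):
    im,d=cap(n,n+'6.png')
    for q in('tongs','tongs_grip','tongs_tip','block','block_center','anvil'): print(n,q,mark(n,q,1))
    x,y,W,H=(200,120,150,130) if n=='scene' else (190,130,120,110)
    cv2.imwrite(f'pics/{n}6c.png',cv2.resize(im[y:y+H,x:x+W],None,fx=5,fy=5,interpolation=cv2.INTER_CUBIC))
print(telemetry.get_t(),telemetry.get_eef_pos(),telemetry.get_gripper_width())
print(proj('top',[P(-.05,.05)+L*u+[0,0,.005],B+[0,0,.054]]),proj('scene',[P(-.05,.05)+L*u+[0,0,.005],B+[0,0,.054]]))
E
```

```text
scene tongs [(0.91, [0.4596, 0.0204, 0.0475])]
scene tongs_grip [(0.72, [0.464, 0.0216, 0.0559])]
scene tongs_tip [(0.92, [0.5556, 0.036, 0.0553])]
scene block [(0.62, [0.5963, 0.0418, 0.0567])]
scene block_center [(0.54, [0.5954, -0.0794, 0.0012])]
scene anvil [(0.92, [0.6004, 0.045, 0.0284])]
top tongs [(0.59, [0.4577, 0.0219, 0.0484])]
top tongs_grip [(0.41, [0.461, 0.0209, 0.0583])]
top tongs_tip []
top block [(0.57, [0.5931, 0.045, 0.0497])]
top block_center [(0.58, [0.6066, 0.0458, 0.0512])]
top anvil [(0.79, [0.6039, 0.0441, 0.0279])]
24.0667 [0.46008183 0.02327714 0.04999987] 0.04587969177322421
[[252.83083917 197.17612504]
 [249.63881474 176.99235715]] [[268.35406014 202.78088334]
 [282.87563055 194.3081636 ]]
```

View pics/scene6c.png

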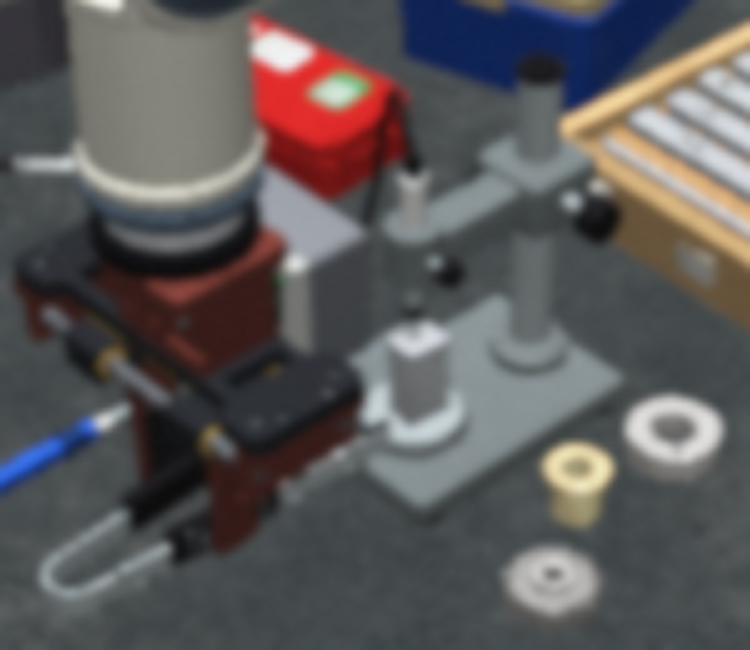

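View pics/top6c.png

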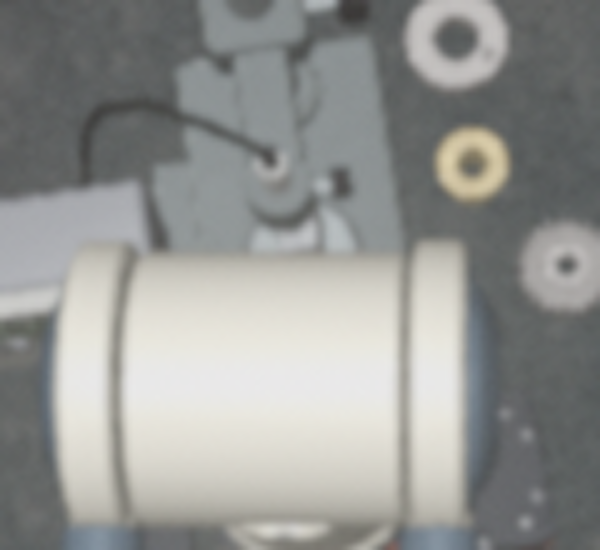

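The jaws point at the block, which is at (420,370) in the scene crop, and they sit level with it; the network's tongs_tip matches within 1–2 mm. I advance slowly and watch the force.

Run:
```python
from b import *
f0=np.mean([telemetry.get_contact_force() for _ in range(3)],0)
for k in(-.03,-.02,-.012,-.006,-.002):
    env.servo_line(P(k,.05),o,.04); f=np.array(telemetry.get_contact_force())-f0; print(k,f.round(2))
    if np.linalg.norm(f)>3: break
im,d=cap('scene','scene7.png')
for q in('tongs_tip','block'): print(q,mark('scene',q,1))
x,y,W,H=(230,140,110,100)
cv2.imwrite(f'pics/scene7c.png',cv2.resize(im[y:y+H,x:x+W],None,fx=6,fy=6,interpolation=cv2.INTER_CUBIC))
print(telemetry.get_t(),telemetry.get_gripper_width())
```

```text
-0.03 [-0.18 -0.3  -0.38]
-0.02 [ 0.61 -0.23 -0.43]
-0.012 [ 0.72  0.05 -1.11]
-0.006 [ 0.86 -0.35 -1.32]
-0.002 [ 0.12 -0.34 -1.52]
tongs_tip [(0.96, [0.6031, 0.0411, 0.0518])]
block []
26.1667 0.04563886905434446
```

View pics/scene7c.png

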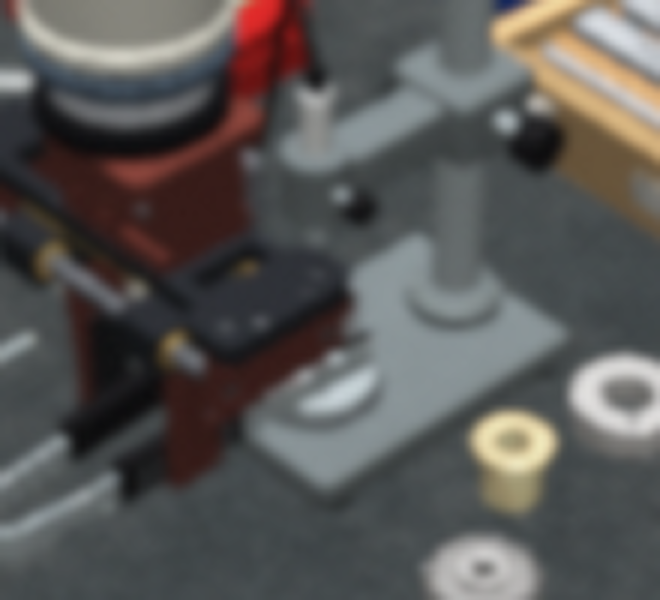

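The jaws straddle the block without contact; the right jaw is at (340,355). Now I squeeze.

Run:
```python
from b import *
env.grab(20); env.dwell(.1); print(telemetry.get_gripper_width(),telemetry.get_contact_force())
env.grab(40); env.dwell(.3); print(telemetry.get_gripper_width(),telemetry.get_contact_force(),telemetry.get_eef_pos())
im,d=cap('scene','scene8.png');x,y,W,H=(230,140,110,100)
cv2.imwrite(f'pics/scene8c.png',cv2.resize(im[y:y+H,x:x+W],None,fx=6,fy=6,interpolation=cv2.INTER_CUBIC))
print(telemetry.get_t())
```

```text
0.03581461381063692 [ 0.07310925 -0.46601631 -0.52054412]
0.03537200373507254 [-1.28660391 -1.66076635 -0.48575981] [0.50746775 0.03030363 0.04997616]
27.0667
```

View pics/scene8c.png

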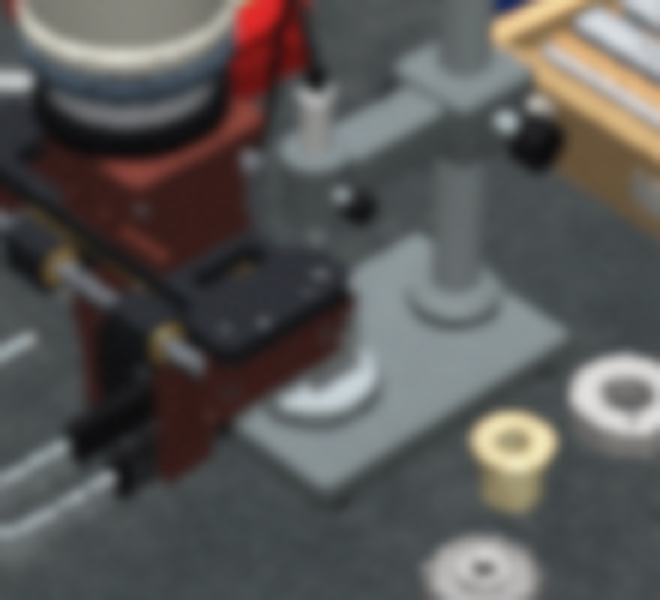

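The width of 35.4 mm means the jaws are on the 18 mm block. I draw it straight out, raised only 0.5 mm, and then lift.

Run:
```python
from b import *
env.servo_line(P(-.002,.0505),o,.02)
env.servo_line(P(-.03,.0505),o,.04); print(telemetry.get_contact_force(),telemetry.get_gripper_width())
env.servo_line(P(-.085,.0505),o,.06); print(telemetry.get_contact_force(),telemetry.get_gripper_width())
env.servo_line(P(-.10,.16),o,.08); env.dwell(.3); print(telemetry.get_contact_force(),telemetry.get_gripper_width(),telemetry.get_eef_pos())
for n in('scene','top'):
    im,d=cap(n,n+'9.png')
    for q in('tongs','tongs_tip','block','block_center','stylus','stylus_tip','bronze_bush','spur_gear','ring_gauge'): print(n,q,mark(n,q,1))
print(telemetry.get_t())
im=cv2.imread('pics/scene9.png');x,y,W,H=(180,100,170,130)
cv2.imwrite('pics/scene9c.png',cv2.resize(im[y:y+H,x:x+W],None,fx=4.5,fy=4.5,interpolation=cv2.INTER_CUBIC))
```

```text
[-0.19322941 -0.38567388 -2.13499332] 0.03537780500808525
[ 0.52805739  0.41620972 -2.37195485] 0.03547382767012378
[ 0.13471729 -0.27883413 -2.47721115] 0.03564785083497921 [0.41059326 0.01591179 0.15981195]
scene tongs [(0.98, [0.4087, 0.016, 0.1553])]
scene tongs_tip [(0.69, [0.5061, 0.0272, 0.1626])]
scene block [(0.5, [0.4961, 0.0239, 0.1674])]
scene block_center [(0.54, [0.5055, 0.0258, 0.1636])]
scene stylus [(0.65, [0.459, 0.1522, 0.0049])]
scene stylus_tip []
scene bronze_bush [(0.74, [0.6022, 0.0464, 0.0295])]
scene spur_gear [(0.78, [0.5941, -0.0824, -0.0007])]
scene ring_gauge [(0.64, [0.7192, -0.0255, 0.0001])]
top tongs [(0.68, [0.4092, 0.011, 0.16])]
top tongs_tip []
top block []
top block_center []
top stylus []
top stylus_tip [(0.66, [0.6446, -0.0392, 0.001])]
top bronze_bush [(0.55, [0.6438, -0.0385, -0.0014])]
top spur_gear [(0.69, [0.5955, -0.0815, 0.0032])]
top ring_gauge [(0.81, [0.7157, -0.0304, 0.0017])]
32.0667
```

View pics/scene9c.png

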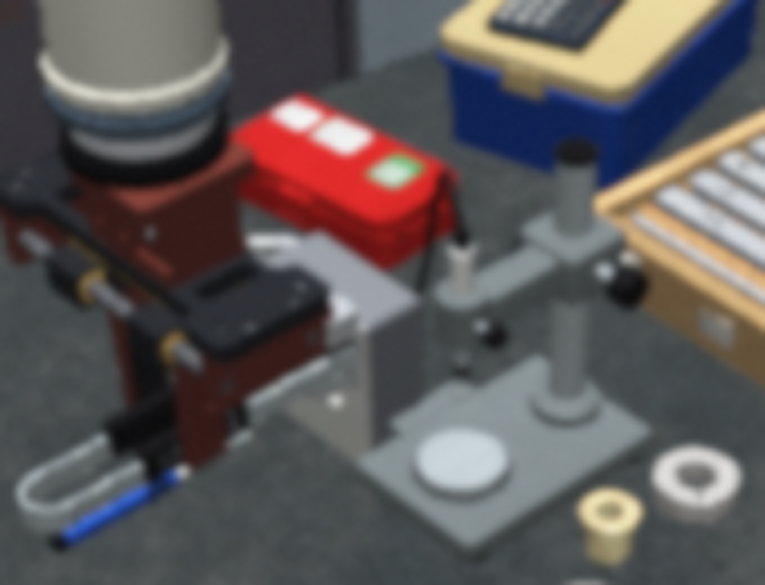

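View pics/top9.png

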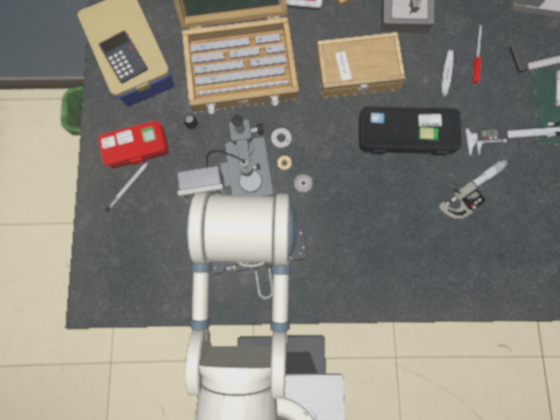

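The anvil at (460,460) is empty and the block is held in the jaws near (340,330). The load reading of about 2.5 N matches tongs plus block, and the stylus, gear, bush and ring are undisturbed. I hand in.

Run:
```python
from b import *
print(abs(np.array(telemetry.get_joint_vel())).max(),telemetry.get_contact_force(),telemetry.get_gripper_width(),telemetry.get_t())
env.close_job()
```

```text
0.0016429634992240726 [ 0.61076236 -0.1722708  -1.70185648] 0.03507394637172048 32.0667
the job is handed in; nothing more can be done
```

I carried out every step and handed the job in at 32 s of the allowed 64 s. No verdict was reported, so the checks below are my own readings.

- **Zero button:** I pressed it home with the stylus. The force rose with the spring over about 4 mm, then hit a hard stop at about 11 N. I laid the stylus back on the bench, and the pictures show it flat and released.
- **Gauge block:** I closed the tongs on the block with a 40 N squeeze and drew it straight out, raised only 0.5 mm. I then lifted it to about 0.16 m and about 10 cm in front of the anvil.
- **Grip at the end:** The gripper width held at about 35–36 mm, which matches the jaws on the 18 mm block. Just after the lift the wrist read about 2.5 N, the weight of tongs plus block. The very last reading was 1.7 N, within the roughly ±0.5–1 N noise.
- **Loose parts:** The gear, bush and ring stayed within a few millimetres, which is the measuring error. One network hit in the scene view put the bush on the empty anvil; the picture and the top view show the bush in its place.
- **Not measured directly:** I could not read the spindle travel, the button's return or the jaw force.

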